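# Read a receiver's trapped air with a stick gauge and open the right valve

## Robot

A 6-joint arm with a two-finger parallel gripper is mounted at the origin on a cart in front of the work surface, level with it; the furniture and walls round the work are solid. World frame = base frame: x ahead of the robot, y to its left, z up, the work surface at z = 0. Lengths are in mm, angles in rad, forces in N, time in s.
With the tool pointing down it reaches from about 400 to 925 mm from the base axis. Payload 12.5 kg.
Tool frame: the origin (TCP) lies midway between the tips of the shut fingers; the grasp point (between the pads) lies 19 mm behind it; z points along the fingers, y is the line along which they close (so a half turn about z gives the same grasp; the last joint's range is limited). The gripper opens to 95 mm and grips with 3 to 60 N. Pads are 20 mm wide; open, the fingers measure 119 mm over their backs; the gripper's body (75 mm by 180 mm) begins 59 mm behind the grasp point.
Start: joints at [-1.324, 0.491, 1.559, -0, 1.092, -0.106], TCP at [215.978, -586.516, 214.661] pointing down, gripper open.
Joint ranges: [-3.1, 3.1], [-0.84, 2.19], [0.05, 2.79], [-1.13, 4.28], [0.06, 2.93], [-2.69, 2.69]. Speed limits (rad/s): [2.22, 2.22, 2.79, 3.14, 3.14, 3.14].

## Interface

Orientations are given as [roll, pitch, yaw] about the fixed x, y, z axes, in that order (R = Rz(yaw) Ry(pitch) Rx(roll)).
In Python, from cell import * gives the robot as it stands.
- The arm moves only by the tool servo_tool, never from a script. Its argument "moves" is one flat list of numbers, 5 for each row, row after row: the shift along the world's x, y, z as a fraction of full scale, then the turn about the world's z as a fraction of full scale, then the opening, from 0 (shut) to 1 (fully open). A call has 1 to 12 rows; each row is the pose to reach, as a shift and turn from the pose commanded when the call began, turning the shorter way round; what a row does not reach only later rows make up. Full scale, the value 1, is 400 mm for a shift and 180 degrees for a turn. A row lasts 1/12 s, in which the tool goes at most 41.7 mm and 7.16 degrees, less where a joint would pass 70% of its speed; a pose out of reach is approached as far as the arm can. A call with a number of a shift or a turn outside -1 to 1 is refused whole. A call with a gripper value outside its range is refused whole. The fingers move at their own pace and stop on an object; the grip force is fixed at half the most. Time passes only in rows, so rows that repeat a pose let the fingers close. It gives the time, the measured TCP pose, the force, the opening and the grip force at its end, in the units of the state.
- state(): the state, without advancing time (a new reading comes with each control period).
- read_camera(name): name is "scene" or "top" or "wrist"; returns (picture, depth): 420x560x3 uint8, blue, green, red; 420x560 float32, mm along the optical axis (not along the pixel's ray), 0 where there is no reading.
- get_calibration(name): a dict with "K" (3x3 intrinsics, pixels), "R" (3x3) and "t" (3): a world point X has camera coordinates R X + t. Camera axes: x right, y down, z forward; pixel columns grow to the right and rows downward; lengths in mm; the calibration is good to about 2 mm. A picture is of the moment at which its call begins: read the wrist's pose just before it. get_calibration takes no time and is no camera call; for the wrist camera it gives the pose at the moment of the call.
- job_done(): hands the job in; it is judged then, once.
The state is a dict: "t": time; "joints": joint angles; "qvel": joint speeds; "tau": joint torques, N m; "eef_pos": TCP position; "tcp_rot": TCP orientation; "ft_force": force on the tool from outside, world axes, zero at the start; "moment": the same for the moment, N m; "opening": opening from 0.0 (shut) to 1.0 (fully open); "grip_force": force on a finger pad.
Only numpy, scipy, OpenCV 4.12 (cv2) and the standard library are available. Lean on these libraries where they do the work, as an engineer would, in place of code of your own. Each camera call takes 0.05 s, during which the arm holds its last target. There are 200 camera calls.

## Task

The small air receiver on the bench has stood shut since it was filled: take the stick gauge from its rest, press it squarely and fully home on the charging stem and hold it there a moment so that the air drives the rod out, then lay it back in its rest with the rod left as it reads. If the rod stands out 25 mm or more (its broad mark is out of the barrel) the receiver is tight, so swing the lever valve that is piped down through the bench fully open; if it shows less, swing the lever valve with the silencer fully open to blow the receiver down. Open no valve before the reading, keep the other one shut, and leave the other things on the bench where they are.

Things in the scene. Friction and masses are not known exactly. Their poses are not given: they have to be found in the camera images.
- gauge: loose L-shaped stick gauge, 160 g. Origin: centre of the chuck's mouth, facing down (-z of the gauge); head above it; a square aluminium barrel, 14x14 mm, centred at z = 32 mm, runs along the gauge's +x from x = 12 to 122 mm and the rod comes out of its far end. Mass centre about 35 mm along +x. Lies in gauge_rest at the start, barrel along +x of the rest
- gauge_head (a point): point to grip, in the middle of the head, 31 mm above the chuck's mouth. The head is a steel block 24 (x) x 22 (y) x 30 mm, from z = 15 to 45 mm of the gauge: close the fingers on its two flat y sides, 22 mm apart. The brass chuck below it is 19 mm thick, 25 mm at the mouth
- gauge_washer (a point): centre of the washer at the top of the chuck's bore, 13 mm above the mouth: it sits on the stem's rim when the gauge is fully home. The bore is 13 mm wide, flaring to 20 mm at the mouth. A sprung plunger in it (1.3 N per mm) is pushed in until it balances the air and drives the rod out five times as far
- gauge_mid (a point): middle of the gauge's barrel: 66 mm along it from the chuck's axis, on its centre line
- gauge_rod (a joint): how far the white square rod stands out of the barrel's end, in m: 0 at the start, at most 0.050; a line every 5 mm, and a broad mark that comes out at 0.025. The air gives between 0.006 and 0.044. A light drag (0.2 N) keeps the rod where it was pushed when the gauge is lifted off, so it can be read then too
- receiver_rig: fixed rig, 270 mm wide (y) by 170 mm: an aluminium block (50 x 190 mm, top at z = 60 mm) with a grey air cylinder lying behind it (+x, 72 mm thick, its top 84 mm high). Origin on the worktop below the stem; its -x side faces the robot more or less
- stem_top (a point): centre of the rim of the upright brass charging stem on the middle of the block, 88 mm above the worktop. Stem 9 mm thick with a tapered tip, free for its upper 21 mm, above a 22 mm hexagon. Pressing the gauge home takes 3 to 13 N (air, over the last 11 mm of the way) until the washer stops hard on the rim
- line_valve: fixed outlet valve whose outlet bends down in a steel elbow to a round flange on the worktop: the one piped down through the bench. Screwed into the block's front, 65 mm left or right of the stem (either way). Brass, 27 mm thick, pipe along x; origin on the worktop below the block's front face; with its elbow it reaches 127 mm along -x
- line_valve_ball_lever (a joint): its blue lever, in rad: 1.57 = shut (lever along -y of line_valve, across the pipe), 0 = fully open (lever along -x of line_valve, in line with the pipe). Opens clockwise seen from above, about the vertical through line_valve_pivot; stops at both ends; light (0.03 N m)
- line_valve_pivot (a point): on the lever's axis, at lever height (68 mm above the worktop)
- line_valve_lever_end (a point): on the lever, 78 mm out from the pivot, 15 mm short of the lever's end. The lever is a flat strip 20 mm wide and 2 mm thick, about 68 mm above the worktop, with free space below and the block's top (60 mm high) 38 mm behind it when shut
- vent_valve: fixed outlet valve like the other, but its outlet carries a dark ribbed silencer (bullet-nosed, 50 mm long, in line with the pipe); sits at the other of the two ports. Origin and axes as for line_valve
- vent_valve_ball_lever (a joint): its lever, in rad: 1.57 = shut (along -y of vent_valve), 0 = fully open (along -x of vent_valve); as for the other valve
- vent_valve_pivot (a point): on the lever's axis, at lever height (68 mm above the worktop)
- vent_valve_lever_end (a point): on the lever, 78 mm out from the pivot
- gauge_rest: fixed rest: a foot 112x46 mm with two upright forks 84 mm apart, open at the top; their channel along x is 19 mm wide with flared lips, its floor 41 mm and its lips 61 mm above the worktop. The gauge lies with its barrel in both forks and its head free beyond one end, the chuck's mouth 16 mm above the worktop. Origin on the worktop below its middle
- rest_seat (a point): where gauge_mid lies when the gauge is in its rest (48 mm above the worktop)
- thread_tape: loose bystander: reel of thread tape, 62 mm wide, 19 mm high; origin at the centre of its underside
- union_1: loose bystander: brass pipe union, 34x39x43 mm; origin at the centre of its underside
- nipple_1: loose bystander: steel pipe nipple, 29x33x41 mm; origin at the centre of its underside
- plug_1: loose bystander: steel pipe plug, 30x34x27 mm; origin at the centre of its underside
- grease_tube: loose bystander: tube, 63x189x42 mm; origin at the centre of its underside
- screwdriver_black: loose bystander: black-handled screwdriver, 225 mm long; origin at the centre of its underside
Mind the look-alikes: they are no part of the job. Leave any purple look-alike of the gauge_rest alone.

How it is judged:
By the outcome, as a careful person would: the job done as asked, in the order asked, and still so for the second after the job is handed in, with the robot touching nothing.
It also fails if it takes over 61 s, if anything falls off the work surface, if the arm or the gripper's body presses on something with over 40 N, if the wrist force passes 120 N, or if a joint passes its speed limit or range.

## Working session

There is one attempt and no reset: what is moved stays moved. The work goes in short steps, Python scripts to look and compute and a tool call to move; the robot and the scene stay as the last step left them, time stands still between calls to the robot, and variables do not carry over. Pictures are saved under pics/ and viewed, at most 10 in all, crops included, and the job is handed in when it is done.

Besides the shell and the picture viewer there is one more tool, called after "Request:" as name(argument=value, ...) on one line, values as JSON. servo_tool: Moves the arm, as the interface text tells. Its arguments: {"type":"object","properties":{"moves":{"type":"array"}},"required":["moves"]}

```bash
mkdir -p pics
cat > h.py <<'E'
from cell import *
import numpy as np, cv2
def P(name,d,u,v,c=None,r=1,z=None):
    c=c or get_calibration(name);K,R,t=map(np.array,(c["K"],c["R"],c["t"]));t=t.ravel()
    ray=np.linalg.inv(K)@[u,v,1]
    if z is not None:
        o=-R.T@t;w=R.T@ray;return o+w*(z-o[2])/w[2]
    p=d[int(v)-r:int(v)+r+1,int(u)-r:int(u)+r+1];p=p[p>0]
    return R.T@(ray*np.median(p)-t)
E
python3 - <<'E'
from h import *
for n in("scene","top"):
    p,d=read_camera(n);np.savez(n,p=p,d=d);cv2.imwrite(f"pics/{n}0.png",cv2.resize(p,(800,600),interpolation=cv2.INTER_CUBIC))
    c=get_calibration(n);print(n,c)
print(state())
E
```

```text
scene {'K': array([[468.61759071,   0.        , 281.42990806],
       [  0.        , 468.61759071, 214.35676142],
       [  0.        ,   0.        ,   1.        ]]), 'R': array([[ 0.84988576, -0.52636137, -0.02525654],
       [-0.26968449, -0.39326772, -0.87898281],
       [ 0.45273001,  0.75384627, -0.47618414]]), 't': array([-475.712423  ,  184.10442755, 1217.395264  ])}
top {'K': array([[382.07849424,   0.        , 273.32697865],
       [  0.        , 382.07849424, 212.40392619],
       [  0.        ,   0.        ,   1.        ]]), 'R': array([[-2.12559510e-04, -9.99995321e-01,  3.05173442e-03],
       [-9.89001627e-01, -2.41144499e-04, -1.47904441e-01],
       [ 1.47904484e-01, -3.04960880e-03, -9.88996948e-01]]), 't': array([ -58.47949736,  501.26785982, 1161.13412113])}
{'t': 0.1, 'joints': array([-1.32360422e+00,  4.91485954e-01,  1.55935224e+00,  6.15189114e-06,
        1.09173679e+00, -1.05614065e-01]), 'qvel': array([ 0.00151741, -0.00228164, -0.00170579, -0.00076468,  0.00073086,
        0.0011372 ]), 'tau': array([ 2.57364896e-03, -6.13621330e+01, -2.58606255e+01,  6.93639927e-02,
        4.70075500e-02, -4.77661013e-05]), 'eef_pos': array([ 215.92140444, -586.29728987,  214.14096267]), 'tcp_rot': array([-3.14061637e+00, -1.08981889e-04,  3.52803280e-01]), 'ft_force': array([ 0.81539327, -0.39208449, -0.80322047]), 'moment': array([-0.00662725,  0.03716987, -0.01535628]), 'grip_force': 0.0, 'opening': 0.9977501007471237}
```

View pics/scene0.png

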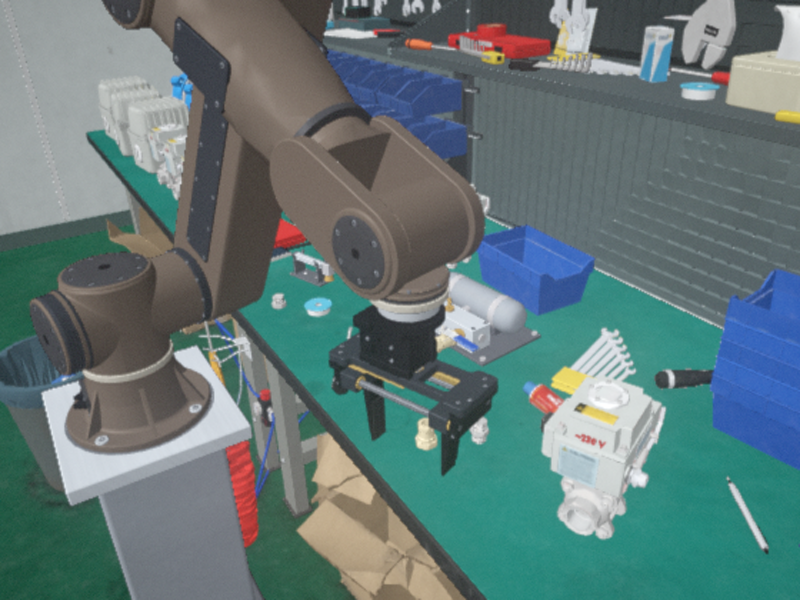

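View pics/top0.png

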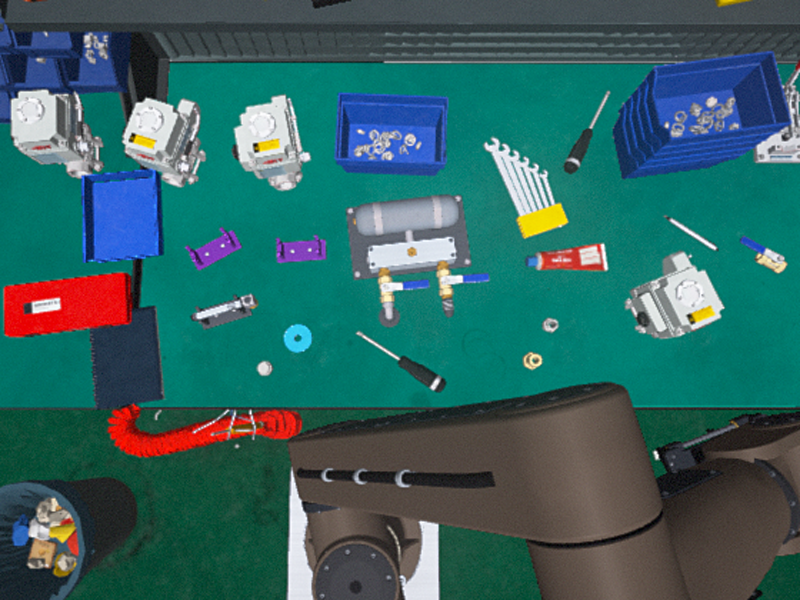

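The top view shows the gauge in a grey rest at about (225,310). Two purple look-alike rests at (213,248) and (301,250) are left alone. The receiver rig is at (410,250). The left valve (388,290) ends in a round flange and the right valve (447,290) in a dark silencer. An enlarged crop will confirm this.

Run:
```python
from h import *
p=np.load("top.npz")["p"]
# orig px = view*0.7
a=cv2.resize(p[190:240,125:191],(800,600)[:2],interpolation=cv2.INTER_CUBIC)
a=cv2.resize(p[195:237,127:187],(600,420),interpolation=cv2.INTER_CUBIC) #x10
b=cv2.resize(p[130:235,240:335],(475,525),interpolation=cv2.INTER_CUBIC) #x5
cv2.imwrite("pics/c1.png",a);cv2.imwrite("pics/c2.png",b)
```

```text
(no output)
```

View pics/c1.png

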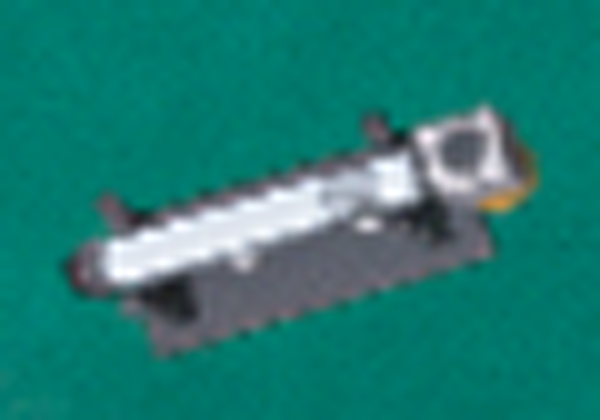

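View pics/c2.png

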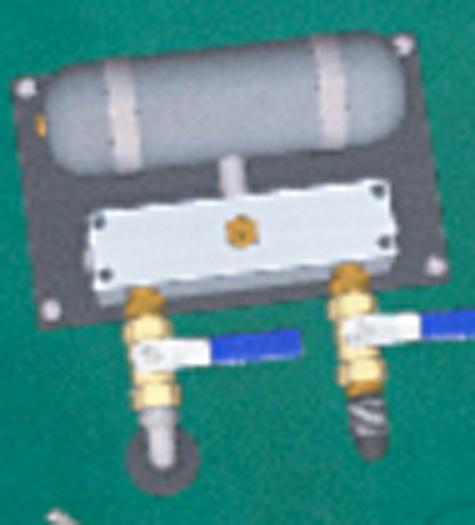

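Confirmed: the head is at the right (+x in this view, crop 464,150) with the barrel end at (85,270). The stem is at (241,232), the left valve has the flange (line valve) and the right one the silencer (vent).

Run:
```python
from h import *
f=lambda n,s,o,u,v,z:(lambda q:(print(n,q.round(1)),q)[1])(P("top",None,o[0]+(u+.5)/s-.5,o[1]+(v+.5)/s-.5,z=z))
A=(127,195);B=(240,130)
h=f("head",10,A,463,155,61)
e=f("barrel end",10,A,108,260,55);e2=f("barrel headend",10,A,410,175,55)
b=e2-e;print("yaw barrel (head->rod)",np.degrees(np.arctan2(-b[1],-b[0])), np.linalg.norm(b))
s=f("stem",5,B,241,231,88)
lp=f("line piv",5,B,151,354,70);le=f("line end",5,B,301,344,70)
vp=f("vent piv",5,B,357,330,70);
f("blkL",5,B,92,215,60);f("blkR",5,B,393,182,60)
print(np.degrees(np.arctan2(*(lp-vp)[[1,0]])),np.degrees(np.arctan2(*(le-lp)[[1,0]])))
d=np.load("top.npz")["d"]
for u,v in((173,210),(288,176),(270,200),(145,217)):print(P("top",d,u,v).round(1))
```

```text
head [505.  250.5  61. ]
barrel end [473.2 360.   55. ]
barrel headend [499.7 268.2  55. ]
yaw barrel (head->rod) 106.0905465787795 95.50947503681071
stem [ 606.5 -102.4   88. ]
line piv [533.6 -47.6  70. ]
line end [ 539.8 -139.6   70. ]
vent piv [ 548.6 -174.1   70. ]
blkL [623.7 -10.5  60. ]
blkR [ 645.  -199.1   60. ]
96.77034335098966 -86.10557143375455
[504.9 249.6  62.6]
[ 608.8 -103.5   76.2]
[534.  -48.2  74.7]
[484.3 337.1  54.7]
```

Request:
servo_tool(moves=[0.8,0.95,0.1,0.4,0.9,0.8,0.95,0.1,0.4,0.9,0.8,0.95,0.1,0.4,0.9,0.8,0.95,0.1,0.4,0.9,0.8,0.95,0.1,0.4,0.9,0.8,0.95,0.1,0.4,0.9,0.8,0.95,0.1,0.4,0.9,0.8,0.95,0.1,0.4,0.9,0.8,0.95,0.1,0.4,0.9,0.8,0.95,0.1,0.4,0.9,0.8,0.95,0.1,0.4,0.9,0.8,0.95,0.1,0.4,0.9])

```text
t: 1.1
eef_pos: [537.0, -204.5, 254.7]
tcp_rot: [-3.141, -0.0, 1.611]
ft_force: [0.2, -1.8, -0.4]
opening: 0.902
grip_force: 0.0
```

Request:
servo_tool(moves=[0.1,0.22,0.12,0.08,0.9,0.1,0.22,0.12,0.08,0.9,0.1,0.22,0.12,0.08,0.9,0.1,0.22,0.12,0.08,0.9,0.1,0.22,0.12,0.08,0.9,0.1,0.22,0.12,0.08,0.9])

```text
t: 1.6
eef_pos: [575.4, -119.0, 301.8]
tcp_rot: [-3.14, -0.001, 1.86]
ft_force: [0.0, 0.1, -0.2]
opening: 0.9
grip_force: 0.0
```

Run:
```python
from h import *
s=state();c=get_calibration("wrist");p,d=read_camera("wrist");np.savez("w1",p=p,d=d,**c)
cv2.imwrite("pics/w1.png",cv2.resize(p,(800,600),interpolation=cv2.INTER_CUBIC));print(s["t"],s["eef_pos"],s["tcp_rot"],c["R"],-c["R"].T@np.ravel(c["t"]))
```

```text
1.6 [ 575.43137268 -118.98697275  301.82051043] [-3.14039844e+00 -5.34340659e-04  1.86027958e+00] [[ 0.95841579  0.28537173 -0.0014684 ]
 [ 0.27480471 -0.92151472  0.27439568]
 [ 0.07695162 -0.26338867 -0.96161575]] [553.95701129 -45.1602146  471.58970062]
```

View pics/w1.png

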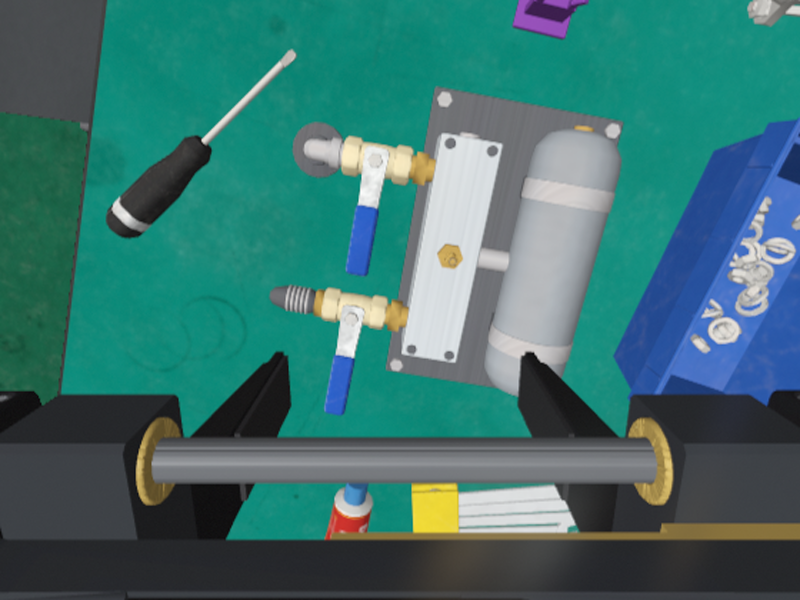

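The wrist view shows the stem at (453,260), the line valve pivot at (375,160), its lever end at (357,272), and the vent pivot at (352,318). I'll crop the stem to refine it.

Run:
```python
from h import *
w=np.load("w1.npz");p=w["p"];c={k:w[k] for k in"KRt"}
cv2.imwrite("pics/c3.png",cv2.resize(p[165:200,295:335],(640,560),interpolation=cv2.INTER_CUBIC))
g=lambda n,u,v,z:print(n,P("wrist",None,u*.7,v*.7,c=c,z=z).round(1))
g("stem",453,261,88);g("lp",375,160,72);g("le",357,273,69);g("vp",352,318,72);g("ve",334,412,69)
```

```text
stem [ 611.2 -104.2   88. ]
lp [531.2 -48.6  72. ]
le [ 541.  -139.4   69. ]
vp [ 547.1 -177.4   72. ]
ve [ 554.4 -268.6   69. ]
```

View pics/c3.png

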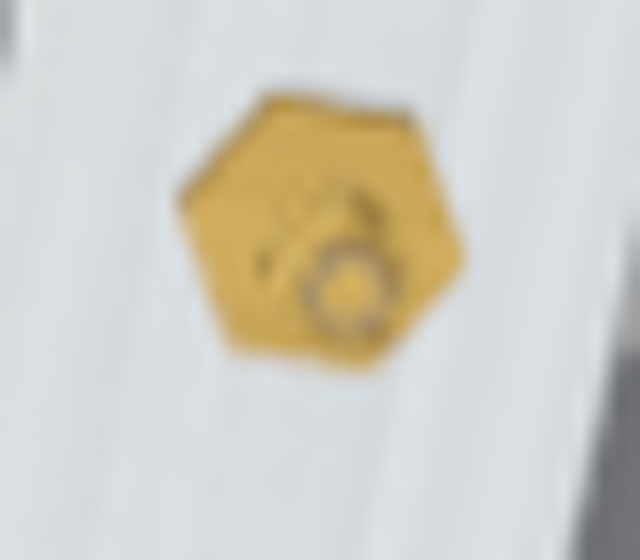

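Request:
servo_tool(moves=[-0.18,0.92,-0.2,0,0.6,-0.18,0.92,-0.2,0,0.6,-0.18,0.92,-0.2,0,0.6,-0.18,0.92,-0.2,0,0.6,-0.18,0.92,-0.2,0,0.6,-0.18,0.92,-0.2,0,0.6,-0.18,0.92,-0.2,0,0.6,-0.18,0.92,-0.2,0,0.6,-0.18,0.92,-0.2,0,0.6,-0.18,0.92,-0.2,0,0.6,-0.18,0.92,-0.2,0,0.6,-0.18,0.92,-0.2,0,0.6])

```text
t: 2.65
eef_pos: [504.1, 248.4, 222.2]
tcp_rot: [-3.141, 0.0, 1.86]
ft_force: [0.6, -0.3, -1.3]
opening: 0.601
grip_force: 0.0
```

The crop shows the stem rim ring centred at (352,292), i.e. image (316.5,182.8), with the hexagon centred at (322,232). Next I'll check the gauge from above it.

Run:
```python
from h import *
w=np.load("w1.npz");c={k:w[k] for k in"KRt"}
print(P("w",None,316.5,182.8,c=c,z=88),P("w",None,314.7,179.0,c=c,z=67))
c=get_calibration("wrist");p,d=read_camera("wrist");np.savez("w2",p=p,d=d,**c)
q=c["K"]@(c["R"]@[505,250.5,61]+np.ravel(c["t"]));u,v=(q[:2]/q[2]).astype(int);print(u,v)
x0,y0=max(0,u-100),max(0,v-110);k=p[y0:y0+150,x0:x0+200];print(x0,y0,k.shape)
cv2.imwrite("pics/c4.png",cv2.resize(k,None,fx=4,fy=4,interpolation=cv2.INTER_CUBIC))
```

```text
[ 610.63643389 -104.48083648   88.        ] [ 610.29463354 -104.01748321   67.        ]
284 194
184 84 (150, 200, 3)
```

View pics/c4.png

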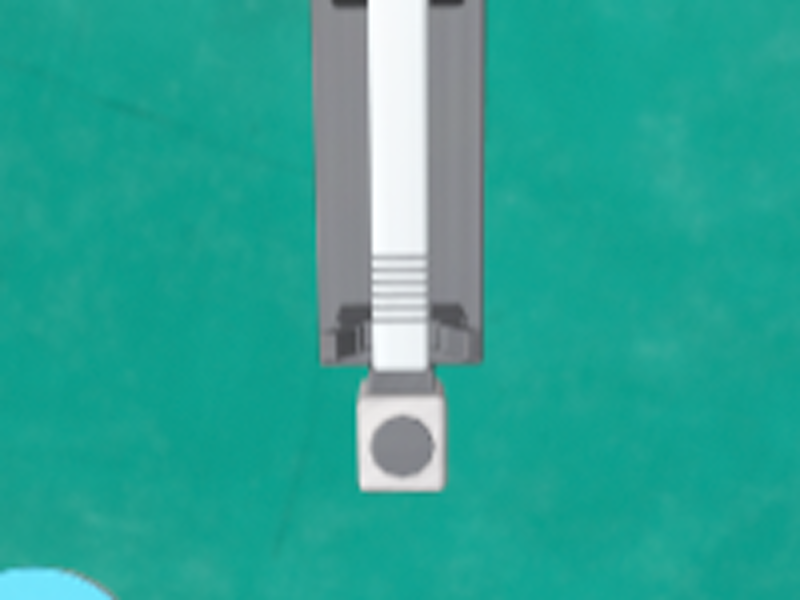

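The head sits centred at crop (401,446) and the barrel runs straight up the image.

Run:
```python
from h import *
w=np.load("w2.npz");c={k:w[k] for k in"KRt"}
f=lambda u,v,z:P("w",None,184+(u+.5)/4-.5,84+(v+.5)/4-.5,c=c,z=z)
print(f(401.5,443,61));a=f(399.5,365,55);b=f(397.5,2,55);print(a,b,np.degrees(np.arctan2(*(b-a)[[1,0]])))
print(state()["eef_pos"])
```

```text
[504.80796844 250.97948875  61.        ]
[499.14488331 268.25428197  55.        ] [474.82965377 348.04877747  55.        ] 106.94719212510326
[504.42590126 247.93232488 222.5576515 ]
```

Request:
servo_tool(moves=[0.002,0.004,-0.1,0,0.6,0.002,0.004,-0.2,0,0.6,0.002,0.004,-0.28,0,0.6,0.002,0.004,-0.35,0,0.6,0.002,0.004,-0.4,0,0.6,0.002,0.004,-0.44,0,0.6,0.002,0.004,-0.465,0,0.6,0.002,0.004,-0.48,0,0.6,0.002,0.004,-0.485,0,0.6,0.002,0.004,-0.485,0,0.6,0.002,0.004,-0.485,0,0.6,0.002,0.004,-0.485,0,0.6])

```text
t: 3.7
eef_pos: [505.2, 251.1, 29.6]
tcp_rot: [3.14, -0.0, 1.861]
ft_force: [0.0, 0.1, -0.0]
opening: 0.602
grip_force: 0.0
```

Request:
servo_tool(moves=[0,0,0,0,0,0,0,0,0,0,0,0,0,0,0,0,0,0,0,0,0,0,0,0,0,0,0,0,0,0,0,0,0,0,0,0,0,0,0,0,0,0,0,0,0,0,0,0,0,0])

```text
t: 4.53
eef_pos: [504.8, 251.1, 28.7]
tcp_rot: [3.142, -0.0, 1.861]
ft_force: [0.1, 0.1, 0.4]
opening: 0.23
grip_force: 30.0
```

Request:
servo_tool(moves=[0,0,0.02,0,0,0,0,0.05,0,0,0,0,0.1,0,0,0,0,0.18,0,0,0,0,0.26,0,0,0,0,0.32,0,0,0,0,0.32,0,0,0,0,0.32,0,0])

```text
t: 5.2
eef_pos: [505.0, 251.1, 157.9]
tcp_rot: [3.139, -0.0, 1.861]
ft_force: [-0.7, -0.1, -1.6]
opening: 0.232
grip_force: 30.0
```

Request:
servo_tool(moves=[0.015,-0.05,0,0,0,0.04,-0.13,0,0,0,0.07,-0.22,0,0,0,0.09,-0.32,0,0,0,0.12,-0.42,0,0,0,0.16,-0.52,0,0,0,0.19,-0.62,0,0,0,0.22,-0.72,0,0,0,0.24,-0.8,0,0,0,0.255,-0.86,0,0,0,0.264,-0.888,0,0,0,0.264,-0.888,0,0,0])

```text
t: 6.2
eef_pos: [610.2, -106.2, 154.9]
tcp_rot: [-3.14, -0.001, 1.858]
ft_force: [0.3, -0.5, -2.3]
opening: 0.23
grip_force: 30.0
```

Request:
servo_tool(moves=[0,0,0,0,0,0,0,0,0,0,0,0,0,0,0,0,0,0,0,0])

```text
t: 6.53
eef_pos: [610.2, -102.8, 156.7]
tcp_rot: [-3.142, -0.0, 1.862]
ft_force: [0.4, -1.1, -1.6]
opening: 0.23
grip_force: 30.0
```

Run:
```python
from h import *
s=state();c=get_calibration("wrist");p,d=read_camera("wrist");print(s["eef_pos"],s["tcp_rot"],s["ft_force"])
q=c["K"]@(c["R"]@[610.6,-104.4,88]+np.ravel(c["t"]));u,v=(q[:2]/q[2]).astype(int);print(u,v)
x0,y0=max(0,u-100),max(0,v-90);k=p[y0:y0+150,x0:x0+200]
cv2.imwrite("pics/c5.png",cv2.resize(k,None,fx=4,fy=4,interpolation=cv2.INTER_CUBIC))
```

```text
[ 610.22642453 -102.83100638  156.65585259] [-3.14152770e+00 -1.66690338e-04  1.86230929e+00] [ 0.43480913 -1.05367666 -1.61143733]
282 227
```

View pics/c5.png

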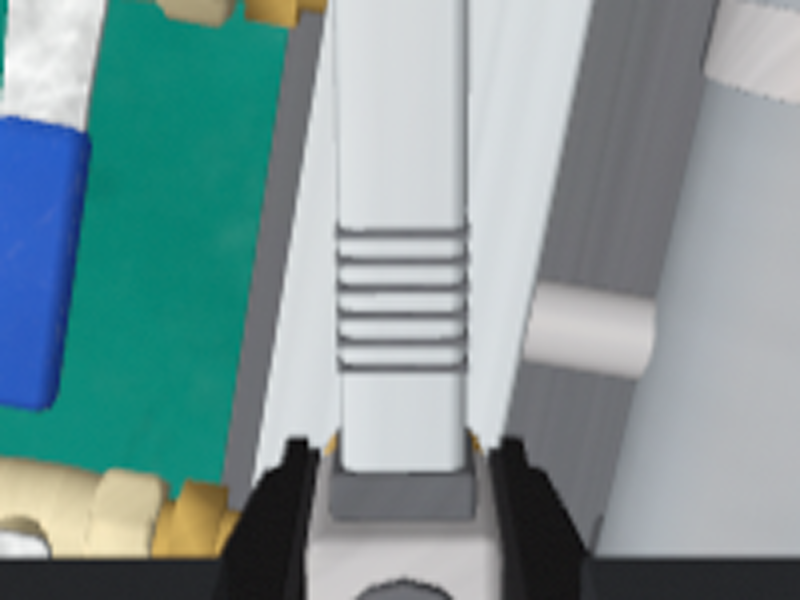

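Request:
servo_tool(moves=[0.001,-0.004,-0.03,0,0,0.001,-0.004,-0.07,0,0,0.001,-0.004,-0.1,0,0,0.001,-0.004,-0.12,0,0,0.001,-0.004,-0.125,0,0,0.001,-0.004,-0.13,0,0,0.001,-0.004,-0.135,0,0,0.001,-0.004,-0.14,0,0,0.001,-0.004,-0.14,0,0])

```text
t: 7.33
eef_pos: [610.8, -105.7, 100.7]
tcp_rot: [3.141, 0.0, 1.861]
ft_force: [-0.4, 0.3, -1.1]
opening: 0.233
grip_force: 30.0
```

Request:
servo_tool(moves=[0,0,-0.004,0,0,0,0,-0.008,0,0,0,0,-0.012,0,0,0,0,-0.016,0,0,0,0,-0.02,0,0,0,0,-0.024,0,0,0,0,-0.028,0,0,0,0,-0.028,0,0,0,0,-0.028,0,0])

```text
t: 8.08
eef_pos: [610.9, -105.8, 89.5]
tcp_rot: [3.141, 0.0, 1.861]
ft_force: [-0.1, -0.7, 3.5]
opening: 0.234
grip_force: 30.0
```

Request:
servo_tool(moves=[0,0.003,-0.001,0,0,0,0.003,-0.003,0,0,0,0.003,-0.005,0,0,0,0.003,-0.007,0,0,0,0.003,-0.009,0,0,0,0.003,-0.009,0,0,0,0.003,-0.009,0,0])

```text
t: 8.67
eef_pos: [611.0, -104.2, 87.4]
tcp_rot: [3.14, 0.0, 1.861]
ft_force: [-3.2, 4.0, 20.0]
opening: 0.232
grip_force: 30.0
```

Request:
servo_tool(moves=[-0.001,0,-0.002,0,0,-0.001,0,-0.002,0,0,-0.001,0,-0.002,0,0,-0.001,0,-0.002,0,0,-0.001,0,-0.002,0,0,-0.001,0,-0.002,0,0,-0.001,0,-0.002,0,0,-0.001,0,-0.002,0,0])

```text
t: 9.33
eef_pos: [611.0, -104.2, 87.3]
tcp_rot: [3.139, 0.001, 1.861]
ft_force: [-4.2, 3.6, 25.5]
opening: 0.234
grip_force: 30.0
```

Run:
```python
from h import *
s=state();c=get_calibration("wrist");p,d=read_camera("wrist");print(s["eef_pos"],s["ft_force"],s["tcp_rot"])
cv2.imwrite("pics/c6.png",cv2.resize(p[0:280,180:380],None,fx=2.1,fy=2.1,interpolation=cv2.INTER_CUBIC))
np.savez("w6",p=p,d=d,**c)
```

```text
[ 611.01520857 -104.22927951   87.28587394] [-4.1970373   3.63472507 25.48005318] [3.13913669e+00 9.60481352e-04 1.86083699e+00]
```

View pics/c6.png

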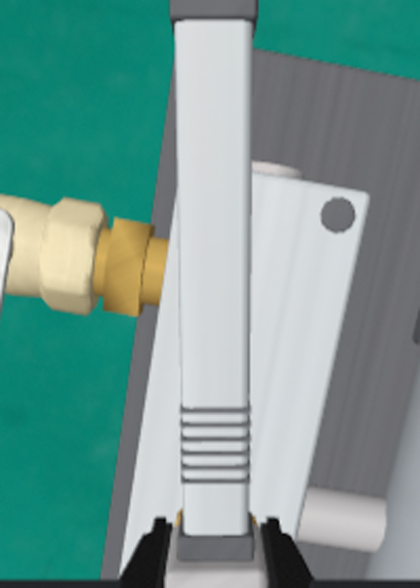

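Request:
servo_tool(moves=[0,0,0.005,0,0,0,0,0.015,0,0,0,0,0.03,0,0,0,0,0.06,0,0,0,0,0.11,0,0,0,0,0.17,0,0,0,0,0.179,0,0,0,0,0.179,0,0])

```text
t: 10.05
eef_pos: [610.6, -104.7, 157.9]
tcp_rot: [3.14, 0.001, 1.861]
ft_force: [0.3, -0.4, -1.7]
opening: 0.233
grip_force: 30.0
```

Request:
servo_tool(moves=[-0.015,0.05,0,0,0,-0.04,0.13,0,0,0,-0.07,0.22,0,0,0,-0.09,0.32,0,0,0,-0.12,0.42,0,0,0,-0.16,0.52,0,0,0,-0.19,0.62,0,0,0,-0.22,0.72,0,0,0,-0.24,0.8,0,0,0,-0.255,0.86,0,0,0,-0.264,0.889,0,0,0,-0.264,0.889,0,0,0])

```text
t: 11.05
eef_pos: [503.4, 252.8, 155.4]
tcp_rot: [-3.14, 0.0, 1.864]
ft_force: [-0.1, 1.4, -1.2]
opening: 0.23
grip_force: 30.0
```

Request:
servo_tool(moves=[0,0,0,0,0,0,0,0,0,0,0,0,0,0,0,0,0,0,0,0])

```text
t: 11.38
eef_pos: [505.2, 250.0, 156.5]
tcp_rot: [-3.141, 0.0, 1.859]
ft_force: [-0.4, 0.1, -1.6]
opening: 0.231
grip_force: 30.0
```

Run:
```python
from h import *
s=state();print(s["eef_pos"],s["ft_force"],s["tcp_rot"])
# barrel depth along axis from wrist: pitch check
def prof(w,c):
    p,d=w
    for x in(20,35,50,65,80,95,110):
        out=None
        a=s["tcp_rot"][2]
        X=s["eef_pos"]+np.array([np.cos(a)*x,np.sin(a)*x,0]);X[2]+=27
        q=c["K"]@(c["R"]@X+np.ravel(c["t"]));u,v=q[:2]/q[2]
        if 2<u<557 and 2<v<417: print(x,(P("w",d,u,v,c=c,r=1)-s["eef_pos"]).round(1))
prof(read_camera("wrist"),get_calibration("wrist"))
```

```text
[505.16376636 249.96774831 156.5202928 ] [-0.41014951  0.10223126 -1.56840326] [-3.14140833e+00  1.37714620e-04  1.85917071e+00]
20 [-5.6 18.9 26.3]
35 [-9.9 33.4 26.5]
50 [-14.2  47.8  26. ]
65 [-18.5  62.2  26.2]
80 [-22.8  76.7  25.9]
95 [-27.1  91.2  26.1]
110 [-31.3 105.6  26.1]
```

The gauge is level in the grip. Lowering it into the rest.

Request:
servo_tool(moves=[0,0,-0.06,0,0,0,0,-0.13,0,0,0,0,-0.19,0,0,0,0,-0.23,0,0,0,0,-0.26,0,0,0,0,-0.28,0,0,0,0,-0.295,0,0,0,0,-0.307,0,0,0,0,-0.315,0,0,0,0,-0.318,0,0,0,0,-0.318,0,0,0,0,-0.318,0,0])

```text
t: 12.43
eef_pos: [505.0, 251.2, 29.9]
tcp_rot: [3.141, -0.0, 1.861]
ft_force: [-0.0, -0.7, -2.4]
opening: 0.226
grip_force: 30.0
```

Request:
servo_tool(moves=[0,0,0,0,0.4,0,0,0,0,0.4,0,0,0,0,0.4,0,0,0,0,0.4,0,0,0,0,0.4,0,0,0,0,0.4])

```text
t: 12.93
eef_pos: [504.8, 251.1, 29.5]
tcp_rot: [3.141, 0.0, 1.861]
ft_force: [0.2, -0.8, 0.1]
opening: 0.399
grip_force: 0.0
```

Request:
servo_tool(moves=[0,0,0.03,0,0.4,0,0,0.08,0,0.4,0,0,0.16,0,0.4,0,0,0.25,0,0.4,0,0,0.33,0,0.4,0,0,0.4,0,0.4,0,0,0.4,0,0.4,0,0,0.4,0,0.4])

```text
t: 13.6
eef_pos: [505.1, 251.2, 190.7]
tcp_rot: [3.139, -0.0, 1.861]
ft_force: [-0.4, -0.1, -0.6]
opening: 0.398
grip_force: 0.0
```

Run:
```python
from h import *
import time
c=get_calibration("wrist");p,d=read_camera("wrist");np.savez("w7",p=p,d=d,**c)
a=1.863
pr=lambda x,z=55:(lambda q:q[:2]/q[2])(c["K"]@(c["R"]@np.array([504.9+np.cos(a)*x,251+np.sin(a)*x,z])+np.ravel(c["t"])))
for x in(0,66,122,127,132,137,142,147,152,162,170):print(x,pr(x).round(1),pr(x,51).round(1),p[tuple(pr(x,51).astype(int)[::-1])])
u,v=pr(140).astype(int);y0=max(0,v-50);x0=u-66
k=p[y0:y0+200,x0:x0+132];print(x0,y0)
cv2.imwrite("pics/c7.png",cv2.resize(k,None,fx=3,fy=3,interpolation=cv2.INTER_CUBIC)[:600])
```

```text
0 [281.7 203.3] [281.7 202.2] [142 137 136]
66 [281.4 128.4] [281.4 128.2] [251 249 245]
122 [281.2  57.3] [281.2  58.1] [147 142 142]
127 [281.2  50.6] [281.2  51.5] [255 255 255]
132 [281.2  43.8] [281.2  44.8] [255 255 255]
137 [281.1  37. ] [281.1  38. ] [242 245 245]
142 [281.1  30. ] [281.1  31.2] [66 64 66]
147 [281.1  23. ] [281.1  24.3] [151 167  44]
152 [281.1  16. ] [281.1  17.3] [152 171  35]
162 [281.    1.6] [281.    3.2] [156 173  39]
170 [281.  -10.1] [281.   -8.3] [58 55 52]
215 0
```

View pics/c7.png

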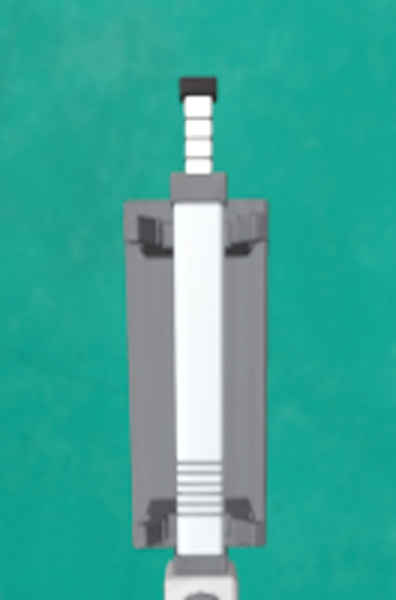

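The rod shows 3 thin lines (crop y 118, 138, 157) between its cap at y=97 and the collar at y=173. That is about 19 mm, with no broad mark out, so the receiver leaks and the vent (silencer) valve is the one to open. Next I'll plan the lever push.

Run:
```python
from h import *
piv=np.array([547.3,-176.5]);r=66
def pt(deg,extra=0):
    f=np.radians(deg);n=f+np.pi/2;b=n-np.radians(16.6)
    off=10+12*abs(np.cos(b))+10*abs(np.sin(b))-extra
    return piv+r*np.array([np.cos(f),np.sin(f)])+off*np.array([np.cos(n),np.sin(n)])
s0=pt(-83.8,-14).round(1);print("start",s0,"from",state()["eef_pos"])
for i,e in zip(range(13),[0]*12+[4]):print(i,((pt(-83.8-90*i/12,e)-s0)/400).round(3))
```

```text
start [ 591.8 -238.1] from [504.56287014 251.01664187 189.31663212]
0 [-0.035 -0.004]
1 [-0.054 -0.012]
2 [-0.074 -0.019]
3 [-0.096 -0.022]
4 [-0.119 -0.023]
5 [-0.143 -0.02 ]
6 [-0.166 -0.014]
7 [-0.188 -0.004]
8 [-0.21   0.009]
9 [-0.229  0.026]
10 [-0.246  0.046]
11 [-0.259  0.065]
12 [-0.27   0.091]
```

Request:
servo_tool(moves=[0.05,-0.08,0,0,0,0.1,-0.18,0,0,0,0.15,-0.28,0,0,0,0.2,-0.38,0,0,0,0.2,-0.48,0,0,0,0.2,-0.58,0,0,0,0.2,-0.68,0,0,0,0.2,-0.78,0,0,0,0.2,-0.88,0,0,0,0.2,-0.95,0,0,0,0.2,-1,0,0,0,0.2,-1,0,0,0])

```text
t: 14.65
eef_pos: [584.1, -152.4, 187.3]
tcp_rot: [-3.139, -0.001, 1.857]
ft_force: [-0.6, 0.1, -0.3]
opening: 0.005
grip_force: 0.0
```

Request:
servo_tool(moves=[0.018,-0.1,0,0,0,0.018,-0.18,0,0,0,0.018,-0.223,0,0,0,0.018,-0.223,-0.06,0,0,0.018,-0.223,-0.14,0,0,0.018,-0.223,-0.21,0,0,0.018,-0.223,-0.26,0,0,0.018,-0.223,-0.29,0,0,0.018,-0.223,-0.31,0,0,0.018,-0.223,-0.319,0,0,0.018,-0.223,-0.319,0,0,0.018,-0.223,-0.319,0,0])

```text
t: 15.65
eef_pos: [592.4, -238.1, 62.7]
tcp_rot: [3.141, 0.001, 1.861]
ft_force: [0.4, 0.2, -0.2]
opening: 0.005
grip_force: 0.0
```

Request:
servo_tool(moves=[-0.02,-0.002,0,0,0,-0.035,-0.004,0,0,0,-0.054,-0.012,0,0,0,-0.074,-0.019,0,0,0,-0.096,-0.022,0,0,0,-0.119,-0.023,0,0,0,-0.143,-0.02,0,0,0,-0.166,-0.014,0,0,0,-0.188,-0.004,0,0,0,-0.21,0.009,0,0,0,-0.229,0.026,0,0,0,-0.246,0.046,0,0,0])

```text
t: 16.65
eef_pos: [492.7, -219.3, 61.9]
tcp_rot: [3.141, 0.0, 1.86]
ft_force: [1.4, -0.8, -0.5]
opening: 0.004
grip_force: 0.9
```

Request:
servo_tool(moves=[-0.007,0.01,0,0,0,-0.013,0.019,0,0,0,-0.019,0.032,0,0,0,-0.024,0.042,0,0,0,-0.024,0.045,0,0,0,-0.024,0.045,0,0,0,-0.024,0.045,0,0,0])

```text
t: 17.23
eef_pos: [485.6, -204.3, 62.3]
tcp_rot: [3.139, 0.006, 1.862]
ft_force: [-0.2, -19.3, -2.5]
opening: 0.002
grip_force: 9.8
```

The lever is on its stop with a 19 N reaction. I'll back off, lift clear and verify.

Request:
servo_tool(moves=[0,-0.02,0,0,0,0,-0.06,0,0,0,0,-0.1,0,0,0,0,-0.1,0.08,0,0,0,-0.1,0.18,0,0,0,-0.1,0.28,0,0,0.1,-0.1,0.38,0,0,0.2,-0.1,0.45,0,0,0.25,-0.1,0.5,0,0,0.25,-0.1,0.5,0,0,0.25,-0.1,0.5,0,0])

```text
t: 18.15
eef_pos: [585.5, -241.3, 262.9]
tcp_rot: [3.14, 0.001, 1.862]
ft_force: [0.2, -0.2, -0.4]
opening: 0.009
grip_force: 0.0
```

Run:
```python
from h import *
for n in("wrist","top"):
    c=get_calibration(n);p,d=read_camera(n);hsv=cv2.cvtColor(p,cv2.COLOR_BGR2HSV)
    m=cv2.inRange(hsv,(108,150,80),(125,255,255))
    k,l,st,ce=cv2.connectedComponentsWithStats(m)
    for i in range(1,k):
        if st[i,4]>25:
            q=P(n,None,*ce[i],c=c,z=69)
            if not(420<q[0]<600 and -320<q[1]<0):continue
            ys,xs=np.where(l==i);W=np.array([P(n,None,x,y,c=c,z=69)[:2] for x,y in zip(xs,ys)])
            w,v=np.linalg.eigh(np.cov(W.T));print(n,st[i,4],q.round(1),np.degrees(np.arctan2(v[1,1],v[0,1])).round(1))
    if n=="top":
        p0=np.load("top.npz")["p"];D=cv2.absdiff(p,p0).max(2)>60
        k,l,st,ce=cv2.connectedComponentsWithStats(D.astype(np.uint8))
        print([(st[i].tolist()) for i in range(1,k) if st[i,4]>8])
print(state()["t"],state()["eef_pos"])
```

```text
wrist 1171 [ 536.6 -111.4   69. ] 95.6
wrist 1027 [ 482.1 -184.9   69. ] -173.5
top 48 [ 538.5 -100.1   69. ] 93.8
[[129, 92, 314, 322, 27538], [345, 160, 9, 7, 23], [325, 181, 5, 4, 15], [310, 210, 7, 7, 29], [128, 220, 8, 6, 30], [317, 285, 11, 5, 22], [219, 286, 64, 22, 818], [336, 286, 224, 134, 14915], [527, 289, 33, 10, 97], [521, 290, 7, 7, 21], [478, 294, 40, 31, 215], [348, 296, 6, 6, 15], [500, 302, 60, 48, 780], [497, 305, 8, 4, 10], [467, 309, 9, 3, 12], [459, 313, 40, 35, 413], [208, 327, 18, 9, 100], [226, 328, 52, 11, 388], [278, 329, 68, 13, 610], [216, 341, 16, 13, 87], [539, 341, 9, 5, 18], [522, 344, 10, 9, 32], [507, 346, 6, 10, 18], [530, 351, 8, 6, 18], [232, 356, 13, 13, 61], [267, 361, 15, 12, 97], [490, 360, 14, 15, 59], [293, 365, 42, 29, 731], [486, 369, 4, 6, 9], [239, 373, 8, 3, 10], [473, 379, 4, 8, 9], [278, 382, 3, 11, 15], [280, 386, 22, 34, 494], [193, 389, 8, 15, 62]]
18.25 [ 582.82516761 -241.15645176  260.27834592]
```

```bash
python3 -c "
from cell import *
print(job_done())"
```

```text
the job is handed in; nothing more can be done
None
```

The job is handed in: the gauge read about 19 mm with no broad mark out, so I swung the silencer (vent) valve fully open, left the line valve shut, and laid the gauge back in its rest with the rod as it reads.

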